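# Close up the extruder hopper

### The job

Close up the plastic extruder's hopper for the night: push the red-ended feed gate fully home under the hopper, and push the hopper's open lid over and down until it lies flat on the rim. Use only the fingertips and a gentle push, gripping nothing; ease the lid down without slamming it, and leave the pots, jar and tools lying around just where they are.

Things in the scene. Friction and masses are not known exactly. Their poses are not given: they have to be found in the camera images.
- extruder: bench extruder, fixed; its place and heading vary. Origin on the bench straight below the hopper's middle. In its frame -x is the operator's side, facing the robot, where the gate slides out; the barrel (axis 75 mm high) runs to -y, nozzle 393 mm out; yellow guard (top 115 mm), grey gearbox (y 160 to 275, top 146) and blue motor (to y 452 mm, highest point 173 mm) lie to +y
- hopper_rim (a point): middle of the hopper's mouth, 220 mm above the bench; axes as the extruder's. The hopper is blue sheet metal, square, walls along the extruder's x and y: 120 by 120 mm outside at the rim, upright for the top 25 mm, then tapering down to 55 by 55 mm at 139 mm above the bench
- gate (a joint): slide gate (feed shut-off) below the hopper: how far it is drawn out, m. 0 = fully home (hard stop, throat shut), 0.055 = fully out. Pushing its red end plate towards the extruder's +x (under the hopper) closes it. About 3 N of dry friction; it stays where it is left
- gate_face (a point): middle of the outer face of the gate's red turned-up end plate (the side away from the hopper; face looks to the extruder's -x). Plate 76 mm wide, 3 mm thick, from 127 to 167 mm above the bench, this point 148 mm. With the gate home it lies at x = -117 mm, y = 0 in the extruder's frame; it moves to -x as the gate opens. Axes as the extruder's. Blade behind it: 64 mm wide, 3 mm thick
- lid (a joint): opening angle of the hopper lid, rad: 0 = shut, flat on the rim; 1.57 = upright; 1.9 = fully back, leaning out over the yellow guard. A stiff friction hinge (about 0.28 N m) lets it stay at any angle, so it must be pushed all the way down: some 2 to 6 N at 85 mm from the hinge
- lid_hinge (a point): middle of the lid's hinge line, fixed at x = 0, y = +65 mm, z = 223.5 mm in the extruder's frame; the line runs along the extruder's x axis beside the hopper's +y rim. Axes as the extruder's
- lid_edge (a point): middle of the lid's free edge on its outer face, 129 mm from the hinge line; a black tab 50 mm wide stands 13 mm farther out. Lid: flat blue sheet 128 by 128 mm, 3 mm thick, about 0.2 kg. The outer face contains the hinge line: shut it faces up; open it faces the extruder's +y, and is pushed towards -y, then down. Site z axis: straight out of that face; y axis: towards the hinge
- pot_pink: pink coiled plastic pot cooling upside down on the bench, 92 mm across at the foot, 60 at the top, 56 high, loose; origin at the centre of its underside. Leave it where it stands.
- pot_green: green coiled plastic pot cooling upside down on the bench, 92 mm across at the foot, 60 at the top, 56 high, loose; origin at the centre of its underside. Leave it where it stands.
- pot_violet: pink and violet coiled plastic pot cooling upside down on the bench, 92 mm across at the foot, 60 at the top, 56 high, loose; origin at the centre of its underside. Leave it where it stands.
- jar: amber glass jar with a black cap, 64 mm across, 130 high, loose; origin at the centre of its underside. Leave it
- mould: steel mould bowl, 84 mm across, 50 high, loose; origin at the centre of its underside. Leave it
- scissors: red-handled scissors lying flat, about 180 mm long, loose; origin at the pivot, on the bench; x towards the points. Leave them
- scraper: scraper with a long handle lying flat, 200 mm long, loose; origin on the bench under its middle. Leave it

How it is judged:
At the end, for the whole second after the job is handed in: the gate is within 4 mm of fully home, the lid lies within 0.05 rad (6 mm at its free edge) of flat on the rim, both at rest, and the pots, jar, bowl and tools are within 20 mm of where they started (value of joint gate below 0.004 m and value of joint lid below 0.05 rad and velocity of joint gate below 0.005 m/s and velocity of joint lid below 0.05 rad/s and distance of each of pot_pink, pot_green, pot_violet, jar, mould, scissors, scraper from where it was at the start of the episode below 0.02 m); the robot touches nothing.
It fails at once if a pot, the jar, the bowl or a tool is lifted, carried or pushed more than 20 mm from its place (distance of any of pot_pink, pot_green, pot_violet, jar, mould, scissors, scraper from where it was at the start of the episode above 0.02 m).
It fails at once if the fingers grip or press any part of the extruder (gate and lid included) with more than 40 N (contact force between the fingers and extruder above 40 N).
It fails at once if the arm or the gripper's body, not the fingers, pushes on the extruder (gate and lid included) with more than 15 N (contact force between the arm and extruder above 15 N).
It fails at once if the lid is slammed: it comes down on the rim faster than 2.5 rad/s (value of joint lid below 0.3 rad and velocity of joint lid below -2.5 rad/s).
It also fails if it takes over 48 s, if anything falls off the work surface, if the arm or the gripper's body presses on something with over 40 N, if the wrist force passes 120 N, or if a joint passes its speed limit or range.

### The arm

A 6-joint arm with a two-finger parallel gripper is mounted at the origin on the work surface. World frame = base frame: x ahead of the robot, y to its left, z up, the work surface at z = 0. Lengths are in m, angles in rad, forces in N, time in s.
With the tool pointing down it reaches from about 0.25 to 0.725 m from the base axis. Payload 4 kg.
Tool frame: the origin (TCP) lies between the finger pads; the fingertips stand bot.tcp_to_tips ahead of it and the grasp point (between the pads) lies 8 mm behind it (bot.tcp_to_tips is the distance from the TCP to the fingertips, in m); z points along the fingers, y is the line along which they close (so a half turn about z gives the same grasp; the last joint's range is limited). The gripper opens to 85 mm and grips with 20 to 120 N. Pads are 22 mm wide; open, the fingers measure 114 mm over their backs; the gripper's body (76 mm by 85 mm) begins 54 mm behind the grasp point. The pads swing forward as they close: fully open they stand 13 mm farther back than shut.
Start: joints at [1.149, 0.241, 0.005, 1.335, 0, 1.571], TCP at [0.205, 0.456, 0.242] pointing down, gripper open.
Joint ranges: [-2.72, 2.72], [-1.05, 1.87], [-1.09, 1.28], [-1.99, 2.15], [-1.42, 1.44], [-3.14, 3.14]. Speed limits (rad/s): [2.79, 2.79, 3.14, 3.14, 3.14, 3.14].

### API

Orientations are given as a unit quaternion [x, y, z, w].
In Python, from rig import bot gives the robot as it stands.
- The arm moves only by the tool servo_tool, never from a script. Its argument "commands" is a list of rows, each an object of numbers: "ax", "ay", "az": the turn, a rotation vector about the world's x, y, z normalised to -1 to 1, where 1 is 180 degrees; "x", "y", "z": the shift along the world's x, y, z normalised to -1 to 1, where 1 is 20 cm; "hand": the opening, from 0 (shut) to 1 (fully open). In form: [{"ax": .., "ay": .., "az": .., "x": .., "y": .., "z": .., "hand": ..}, ...]. A call has 1 to 5 rows; each row shifts and turns the commanded pose from where the row before left it; what a row does not reach is not made up. A row lasts 1/8 s, in which the tool goes at most 62.5 mm and 10.7 degrees, less where a joint would pass 70% of its speed; a pose out of reach is approached as far as the arm can. A call with a number of a shift or a turn outside -1 to 1 is refused whole. A call with a gripper value outside its range is refused whole. The fingers move at their own pace and stop on an object; "force" is the grip in N (left out, the last holds). Time passes only in rows, so rows that do not move let the fingers close. It gives the time, the measured TCP pose, the force, the opening and the grip force at its end, in the units of the state.
- bot.state(): the state, without advancing time (a new reading comes with each control period).
- bot.grab_frame(name): name is "scene" or "top" or "wrist"; returns (picture, depth): 384x512x3 uint8, red, green, blue; 384x512 float32, m along the optical axis (not along the pixel's ray), 0 where there is no reading.
- bot.get_calibration(name): a dict with "K" (3x3 intrinsics, pixels), "rvec" (rotation vector, rad) and "tvec" (3), from world to camera coordinates, as OpenCV has them. Camera axes: x right, y down, z forward; pixel columns grow to the right and rows downward; lengths in m; the calibration is good to about 2 mm. A picture is of the moment at which its call begins: read the wrist's pose just before it. get_calibration takes no time and is no camera call; for the wrist camera it gives the pose at the moment of the call.
- bot.sign_off(): hands the job in; it is judged then, once.
The state is a dict: "t": time; "joints": joint angles; "qd": joint speeds; "joint_torque": joint torques, N m; "ee_pos": TCP position; "orientation": TCP orientation; "wrist_force": force on the tool from outside, world axes, zero at the start; "moment": the same for the moment, N m; "width": opening from 0.0 (shut) to 1.0 (fully open); "grip_force": force on a finger pad.
Only numpy, scipy, OpenCV 4.12 (cv2) and the standard library are available. Lean on these libraries where they do the work, as an engineer would, in place of code of your own. Each camera call takes 0.05 s, during which the arm holds its last target. There are 200 camera calls.

## Working session

There is one attempt and no reset: what is moved stays moved. The work goes in short steps, Python scripts to look and compute and a tool call to move; the robot and the scene stay as the last step left them, time stands still between calls to the robot, and variables do not carry over. Pictures are saved under pics/ and viewed, at most 10 in all, crops included, and the job is handed in when it is done.

Besides the shell and the picture viewer there is one more tool, called as name([rows], argument=value, ...), one row to a line, values as JSON. servo_tool: Moves the arm, as the interface text tells. Scaled input: -1 to 1 covers 20 cm each way for a shift and 180 degrees each way for a turn. Its arguments: {"type":"object","properties":{"commands":{"type":"array"},"force":{"type":"number"}},"required":["commands"]}

```bash
mkdir -p pics; python3 - <<'E'
from rig import bot
import cv2,numpy as np
s=bot.state();print({k:np.round(v,3) for k,v in s.items()},bot.tcp_to_tips)
for n in("scene","top"):
    p,d=bot.grab_frame(n);cv2.imwrite(f"pics/{n}0.png",p[:,:,::-1]);np.save(f"pics/{n}0.npy",d)
    c=bot.get_calibration(n);print(n,c["K"].tolist(),np.round(c["rvec"],4),np.round(c["tvec"],4))
    np.savez(f"pics/{n}0c.npz",p=p,d=d,**c)
a=cv2.imread("pics/scene0.png");b=cv2.imread("pics/top0.png")
E
```

```text
{'t': np.float64(0.0), 'joints': array([ 1.149,  0.241,  0.004,  1.335, -0.   ,  1.571]), 'qd': array([ 0.001, -0.   ,  0.   , -0.   ,  0.001, -0.001]), 'joint_torque': array([-0.0000e+00, -3.7231e+01,  2.5241e+01,  1.7000e-02, -0.0000e+00,
       -0.0000e+00]), 'ee_pos': array([0.204, 0.456, 0.241]), 'orientation': array([ 0.209,  0.978, -0.001, -0.   ]), 'wrist_force': array([ 0.007,  0.198, -0.173]), 'moment': array([-0.01 ,  0.028,  0.016]), 'grip_force': np.float64(0.0), 'width': np.float64(1.0)} 0.011
scene [[493.80661255726636, 0.0, 261.8603260077497], [0.0, 493.80661255726636, 199.4121416344872], [0.0, 0.0, 1.0]] [ 0.9716  2.5729 -0.9308] [ 0.3743 -0.1478  1.5854]
top [[417.01391758217875, 0.0, 255.63210717895691], [0.0, 417.01391758217875, 194.0076241235586], [0.0, 0.0, 1.0]] [ 2.1356 -2.1241  0.1232] [-0.0102  0.5021  0.9462]
```

View pics/scene0.png

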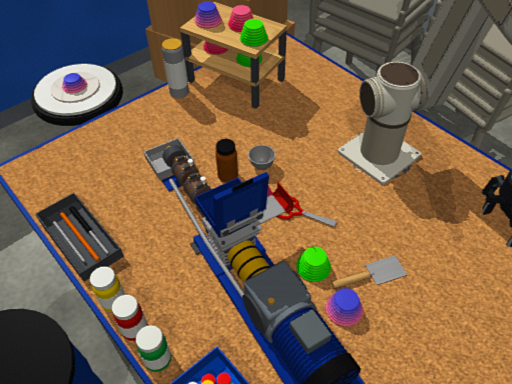

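View pics/top0.png

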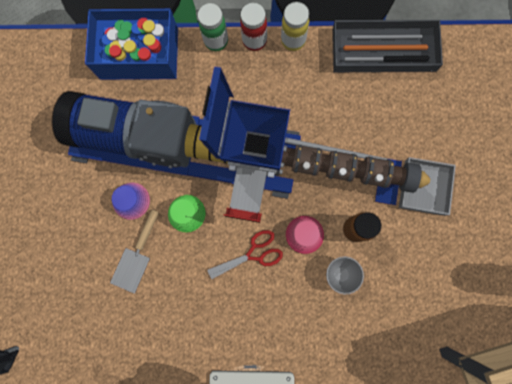

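The scene view shows the lid standing open and the gate drawn out. In the top view the hopper mouth is near (255,140), the lid near (217,110) and the red gate end near (243,214). The pink pot (305,234) and the scissors (262,250) are close to the gate. Next I'll fit the extruder's pose from the depth.

```bash
cat > h.py <<'E'
import numpy as np,cv2
def cloud(n):
    z=np.load(n);d=z["d"];K=z["K"];R=cv2.Rodrigues(z["rvec"])[0]
    v,u=np.mgrid[:384,:512];P=np.stack([(u-K[0,2])*d/K[0,0],(v-K[1,2])*d/K[1,1],d],-1)
    W=(P-z["tvec"])@R;W[d==0]=np.nan
    return z["p"].astype(int),W
E
python3 - <<'E'
from h import *
for n in("top","scene"):
    p,W=cloud(f"pics/{n}0c.npz");r,g,b=p[...,0],p[...,1],p[...,2]
    x,y,z=W[...,0],W[...,1],W[...,2]
    print(n,"table z",np.nanmedian(z))
    blue=(b>r+30)&(b>g+20)&(x>.2)&(x<.8)&(abs(y)<.5)
    for nm,m in(("rim",blue&(z>.212)&(z<.227)),("lid",blue&(z>.24)),("red",(r>g+60)&(r>b+60)&(z>.12)&(z<.175)&(x>.2)&(x<.8))):
        Q=W[m];
        if len(Q)<5:print(nm,len(Q));continue
        print(nm,len(Q),Q.min(0).round(3),Q.max(0).round(3),Q.mean(0).round(4))
        rect=cv2.minAreaRect(Q[:,:2].astype(np.float32));print("  rect",np.round(rect[0],4),np.round(rect[1],4),rect[2])
        if nm=="lid":
            c=Q.mean(0);n_=np.linalg.svd(Q-c,full_matrices=False)[2];print(" normal",n_[2].round(3),"sv",n_.round(3).tolist())
E
```

```text
top table z 0.0005890843004387148
rim 415 [ 0.525 -0.078  0.212] [0.662 0.059 0.223] [ 0.5955 -0.0067  0.2184]
  rect [ 0.5944 -0.01  ] [0.1205 0.1202] 80.1322250366211
lid 1405 [0.541 0.035 0.24 ] [0.671 0.074 0.356] [0.6087 0.0562 0.3083]
  rect [0.6065 0.0552] [0.021  0.1296] 80.66291809082031
 normal [ 0.168  0.984 -0.056] sv [[-0.803, 0.169, 0.572], [0.572, -0.051, 0.819], [0.168, 0.984, -0.056]]
red 279 [ 0.428 -0.022  0.125] [0.458 0.054 0.171] [0.4438 0.015  0.1365]
  rect [0.4431 0.0159] [0.0752 0.0202] 79.7912368774414
scene table z 0.0006477424372192842
rim 224 [ 0.526 -0.08   0.212] [0.666 0.055 0.227] [ 0.6058 -0.0504  0.2184]
  rect [ 0.5969 -0.0087] [0.1263 0.1208] 79.2530288696289
lid 1739 [0.21  0.033 0.24 ] [0.673 0.423 0.417] [0.6126 0.0599 0.306 ]
  rect [0.4248 0.2086] [0.0717 0.6004] 50.944576263427734
 normal [ 0.266  0.959 -0.094] sv [[0.954, -0.276, -0.119], [0.14, 0.058, 0.988], [0.266, 0.959, -0.094]]
red 331 [ 0.428 -0.022  0.125] [0.46  0.055 0.171] [0.4413 0.0185 0.1433]
  rect [0.444  0.0171] [0.0757 0.0225] 79.25096893310547
```

```bash
python3 - <<'E'
from h import *
from rig import bot
from scipy.spatial.transform import Rotation as Ro
c=bot.get_calibration("wrist");R=cv2.Rodrigues(c["rvec"])[0];cam=-R.T@c["tvec"]
s=bot.state();T=Ro.from_quat(s["orientation"]).as_matrix()
print("cam in tool",(T.T@(cam-s["ee_pos"])).round(3),"cam axes in tool",(T.T@R.T).round(2).tolist())
yaw=np.radians(-10);ex=np.array([np.cos(yaw),np.sin(yaw)]);ey=np.array([-ex[1],ex[0]]);O=np.array([.595,-.0095])
for n in("top","scene"):
    p,W=cloud(f"pics/{n}0c.npz");r,g,b=p[...,0],p[...,1],p[...,2]
    E=np.stack([(W[...,:2]-O)@ex,(W[...,:2]-O)@ey,W[...,2]],-1)
    m=(r>g+60)&(r>b+60)&(E[...,2]>.12)&(E[...,2]<.18)&(E[...,0]<-.1)&(E[...,0]>-.2)&(abs(E[...,1])<.06)
    Q=E[m];print(n,np.percentile(Q,[1,10,50,90,99],axis=0).round(4).tolist(),
      [ (round(a,3),np.round(np.percentile(Q[(Q[:,2]>a)&(Q[:,2]<a+.01),0],[5,50,95]),4).tolist()) for a in(.125,.135,.145,.155,.16) if ((Q[:,2]>a)&(Q[:,2]<a+.01)).sum()>3])
    m=(b>r+30)&(b>g+20)&(E[...,2]>.235)&(abs(E[...,0])<.07)&(abs(E[...,1]-.07)<.06);Q=E[m]
    print("lid",[(a,np.median(Q[abs(Q[:,2]-a)<.006,1]).round(4)) for a in(.25,.28,.31,.34)],Q[:,0].min().round(3),Q[:,0].max().round(3),Q[:,2].max().round(3))
    m=(abs(E[...,0])<.066)&(abs(E[...,2]-.22)<.004)&(abs(E[...,1])<.062)&(b>r+30);Q=E[m];print("rim",Q.min(0).round(3),Q.max(0).round(3))
E
```

```text
cam in tool [ 0.066 -0.    -0.132] cam axes in tool [[-0.0, -0.97, -0.26], [1.0, -0.0, 0.0], [-0.0, -0.26, 0.97]]
top [[-0.1638, -0.0381, 0.1266], [-0.1626, -0.0321, 0.1284], [-0.1527, -0.002, 0.1308], [-0.1459, 0.027, 0.1662], [-0.1441, 0.0344, 0.169]] [(0.125, [-0.1583, -0.1514, -0.1447]), (0.135, [-0.1554, -0.1518, -0.1471]), (0.145, [-0.1591, -0.1571, -0.1547]), (0.155, [-0.1631, -0.1628, -0.1602]), (0.16, [-0.1639, -0.1628, -0.1619])]
lid [(0.25, np.float64(0.0635)), (0.28, np.float64(0.0664)), (0.31, np.float64(0.069)), (0.34, np.float64(0.0654))] -0.065 0.065 0.356
rim [-0.061 -0.061  0.216] [0.06  0.059 0.223]
scene [[-0.1638, -0.0364, 0.1267], [-0.1617, -0.0302, 0.1293], [-0.1591, 0.0009, 0.1392], [-0.1464, 0.0319, 0.1643], [-0.1427, 0.0367, 0.1688]] [(0.125, [-0.1616, -0.1526, -0.1441]), (0.135, [-0.1617, -0.1597, -0.1444]), (0.145, [-0.162, -0.1602, -0.1537]), (0.155, [-0.1628, -0.1606, -0.1583]), (0.16, [-0.1639, -0.161, -0.1594])]
lid [(0.25, np.float64(0.067)), (0.28, np.float64(0.0697)), (0.31, np.float64(0.0724)), (0.34, np.float64(0.0747))] -0.064 0.066 0.367
rim [-0.059 -0.062  0.216] [0.062 0.058 0.224]
```

servo_tool([
  {"x":0.15,"y":-0.05,"z":0.2,"az":-0.05,"hand":0},
  {"x":0.2,"y":-0.1,"z":0.2,"az":-0.05,"hand":0},
  {"x":0.2,"y":-0.1,"z":0.1,"az":-0.05,"hand":0},
  {"x":0.2,"y":-0.1,"z":0,"az":-0.05,"hand":0},
  {"x":0.2,"y":-0.15,"z":0,"az":-0.05,"hand":0},
], force=20)

```text
invalid input
```

servo_tool([
  {"ax":0,"ay":0,"az":-0.05,"x":0.15,"y":-0.05,"z":0.2,"hand":0},
  {"ax":0,"ay":0,"az":-0.05,"x":0.2,"y":-0.1,"z":0.2,"hand":0},
  {"ax":0,"ay":0,"az":-0.05,"x":0.2,"y":-0.1,"z":0.1,"hand":0},
  {"ax":0,"ay":0,"az":-0.05,"x":0.2,"y":-0.1,"z":0,"hand":0},
  {"ax":0,"ay":0,"az":-0.05,"x":0.2,"y":-0.15,"z":0,"hand":0},
], force=20)

```text
t: 0.72
ee_pos: [0.3959, 0.3557, 0.342]
orientation: [0.569, 0.822, -0.0, -0.0]
wrist_force: [-0.0, 0.1, 0.1]
width: -0.0
grip_force: 0.0
```

servo_tool([
  {"ax":0,"ay":0,"az":-0.05,"x":0.22,"y":-0.18,"z":0,"hand":0},
  {"ax":0,"ay":0,"az":-0.05,"x":0.22,"y":-0.18,"z":0,"hand":0},
  {"ax":0,"ay":0,"az":-0.05,"x":0.22,"y":-0.2,"z":0,"hand":0},
  {"ax":0,"ay":0,"az":-0.02,"x":0.22,"y":-0.22,"z":0,"hand":0},
  {"ax":0,"ay":0,"az":0,"x":0.22,"y":-0.2,"z":0,"hand":0},
])

```text
t: 1.35
ee_pos: [0.6157, 0.1585, 0.3418]
orientation: [0.765, 0.644, -0.0, -0.0]
wrist_force: [1.0, 0.7, 0.7]
width: 0.0
grip_force: 0.0
```

```bash
python3 - <<'E'
from h import *
from rig import bot
s=bot.state();print({k:np.round(s[k],3) for k in("t","joints","ee_pos","orientation")},bot.tcp_to_tips)
for n in("top","scene"):
    p,d=bot.grab_frame(n);np.savez(f"pics/{n}1c.npz",p=p,d=d,**bot.get_calibration(n))
    cv2.imwrite(f"pics/{n}1.png",p[:,:,::-1])
E
```

```text
{'t': np.float64(1.35), 'joints': array([0.252, 0.534, 0.694, 1.732, 0.   , 1.994]), 'ee_pos': array([0.616, 0.159, 0.342]), 'orientation': array([ 0.765,  0.644, -0.   , -0.   ])} 0.011
```

View pics/scene1.png

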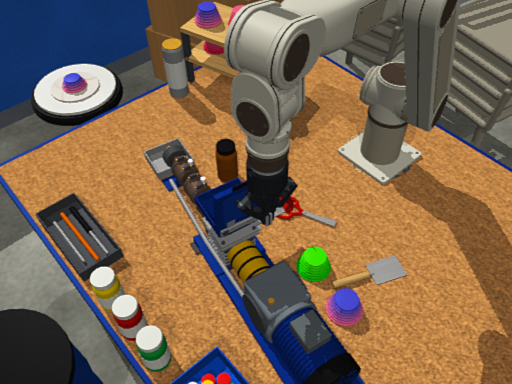

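The scene view shows the closed gripper on the guard side of the open lid, fingertips near (265,215), clear of everything. I'll approach to just short of contact.

servo_tool([
  {"ax":0,"ay":0,"az":0,"x":-0.01,"y":-0.16,"z":-0.03,"hand":0},
  {"ax":0,"ay":0,"az":0,"x":-0.01,"y":-0.16,"z":-0.03,"hand":0},
  {"ax":0,"ay":0,"az":0,"x":-0.01,"y":-0.1,"z":0,"hand":0},
  {"ax":0,"ay":0,"az":0,"x":0,"y":0,"z":0,"hand":0},
])

```text
t: 1.95
ee_pos: [0.6084, 0.0754, 0.3306]
orientation: [0.765, 0.644, 0.0, -0.0]
wrist_force: [-0.9, 0.1, 0.1]
width: 0.002
grip_force: 0.0
```

```bash
cat >> h.py <<'E'
yaw=np.radians(-10);ex=np.array([np.cos(yaw),np.sin(yaw)]);ey=np.array([-ex[1],ex[0]]);O=np.array([.595,-.0095])
def ext(p): p=np.asarray(p);return np.array([(p[:2]-O)@ex,(p[:2]-O)@ey,p[2]]).round(4)
def world(e): return np.r_[O+e[0]*ex+e[1]*ey,e[2]]
def plan(p,angs,r=.095,w=.011,tip=.011):
    p=np.array(p)
    for a in angs:
        q=world([0,.065-r*np.cos(a)+w*1.0,.2235+r*np.sin(a)+tip]);print(round(a,2),q.round(4),"units",((q-p)/.2).round(3),"mm",round(1000*np.linalg.norm(q-p)));p=q
E
python3 - <<'E'
from h import *
from rig import bot
s=bot.state();print(ext(s["ee_pos"]),s["wrist_force"])
plan(s["ee_pos"],np.r_[np.linspace(1.65,.05,17),0,-.03])
E
```

```text
[-0.0015  0.086   0.3306] [-0.92778254  0.09659323  0.11122281]
1.65 [0.6095 0.0727 0.3292] units [ 0.005 -0.013 -0.007] mm 3
1.55 [0.6079 0.0634 0.3295] units [-0.008 -0.047  0.001] mm 9
1.45 [0.6062 0.0541 0.3288] units [-0.008 -0.047 -0.003] mm 9
1.35 [0.6046 0.0449 0.3272] units [-0.008 -0.046 -0.008] mm 9
1.25 [0.603  0.0358 0.3247] units [-0.008 -0.045 -0.013] mm 9
1.15 [0.6015 0.0271 0.3212] units [-0.008 -0.044 -0.017] mm 9
1.05 [0.6    0.0188 0.3169] units [-0.007 -0.042 -0.022] mm 9
0.95 [0.5986 0.0109 0.3118] units [-0.007 -0.039 -0.026] mm 9
0.85 [0.5973 0.0036 0.3059] units [-0.006 -0.037 -0.03 ] mm 9
0.75 [ 0.5961 -0.0031  0.2993] units [-0.006 -0.034 -0.033] mm 9
0.65 [ 0.5951 -0.0091  0.292 ] units [-0.005 -0.03  -0.036] mm 9
0.55 [ 0.5941 -0.0144  0.2842] units [-0.005 -0.026 -0.039] mm 9
0.45 [ 0.5933 -0.0189  0.2758] units [-0.004 -0.022 -0.042] mm 9
0.35 [ 0.5927 -0.0225  0.2671] units [-0.003 -0.018 -0.044] mm 9
0.25 [ 0.5922 -0.0253  0.258 ] units [-0.002 -0.014 -0.045] mm 9
0.15 [ 0.5919 -0.0272  0.2487] units [-0.002 -0.009 -0.047] mm 9
0.05 [ 0.5917 -0.0281  0.2392] units [-0.001 -0.005 -0.047] mm 9
0.0 [ 0.5917 -0.0282  0.2345] units [-0.    -0.001 -0.024] mm 5
-0.03 [ 0.5917 -0.0282  0.2317] units [ 0.     0.    -0.014] mm 3
```

servo_tool([
  {"ax":0,"ay":0,"az":0,"x":0.005,"y":-0.013,"z":-0.007,"hand":0},
  {"ax":0,"ay":0,"az":0,"x":-0.008,"y":-0.047,"z":0.001,"hand":0},
  {"ax":0,"ay":0,"az":0,"x":-0.008,"y":-0.047,"z":-0.003,"hand":0},
  {"ax":0,"ay":0,"az":0,"x":-0.008,"y":-0.046,"z":-0.008,"hand":0},
  {"ax":0,"ay":0,"az":0,"x":-0.008,"y":-0.045,"z":-0.013,"hand":0},
])

```text
t: 2.58
ee_pos: [0.6032, 0.0361, 0.3246]
orientation: [0.765, 0.644, 0.0, 0.0]
wrist_force: [-0.2, 3.3, 1.3]
width: 0.001
grip_force: 1.4
```

servo_tool([
  {"ax":0,"ay":0,"az":0,"x":-0.008,"y":-0.044,"z":-0.017,"hand":0},
  {"ax":0,"ay":0,"az":0,"x":-0.007,"y":-0.042,"z":-0.022,"hand":0},
  {"ax":0,"ay":0,"az":0,"x":-0.007,"y":-0.039,"z":-0.026,"hand":0},
  {"ax":0,"ay":0,"az":0,"x":-0.006,"y":-0.037,"z":-0.03,"hand":0},
  {"ax":0,"ay":0,"az":0,"x":-0.006,"y":-0.034,"z":-0.033,"hand":0},
])

```text
t: 3.2
ee_pos: [0.5965, -0.0034, 0.2983]
orientation: [0.765, 0.644, -0.0, 0.0]
wrist_force: [0.9, -0.1, 2.2]
width: -0.001
grip_force: 1.2
```

servo_tool([
  {"ax":0,"ay":0,"az":0,"x":-0.005,"y":-0.03,"z":-0.036,"hand":0},
  {"ax":0,"ay":0,"az":0,"x":-0.005,"y":-0.026,"z":-0.039,"hand":0},
  {"ax":0,"ay":0,"az":0,"x":-0.004,"y":-0.022,"z":-0.042,"hand":0},
  {"ax":0,"ay":0,"az":0,"x":-0.003,"y":-0.018,"z":-0.044,"hand":0},
  {"ax":0,"ay":0,"az":0,"x":-0.002,"y":-0.014,"z":-0.045,"hand":0},
])

```text
t: 3.82
ee_pos: [0.5926, -0.025, 0.2568]
orientation: [0.765, 0.644, -0.0, 0.0]
wrist_force: [0.0, -1.1, 3.6]
width: 0.001
grip_force: 1.1
```

Contact is light, at 2–4 N. I'll ease the lid down the rest of the way.

servo_tool([
  {"ax":0,"ay":0,"az":0,"x":-0.002,"y":-0.009,"z":-0.04,"hand":0},
  {"ax":0,"ay":0,"az":0,"x":-0.001,"y":-0.005,"z":-0.03,"hand":0},
  {"ax":0,"ay":0,"az":0,"x":0,"y":0,"z":-0.02,"hand":0},
  {"ax":0,"ay":0,"az":0,"x":0,"y":0,"z":-0.01,"hand":0},
  {"ax":0,"ay":0,"az":0,"x":0,"y":0,"z":-0.01,"hand":0},
])

```text
t: 4.45
ee_pos: [0.592, -0.0275, 0.2355]
orientation: [0.765, 0.644, -0.0, 0.0]
wrist_force: [-1.3, -1.7, 2.0]
width: 0.001
grip_force: 1.0
```

servo_tool([
  {"ax":0,"ay":0,"az":0,"x":0,"y":0,"z":-0.005,"hand":0},
  {"ax":0,"ay":0,"az":0,"x":0,"y":0,"z":-0.005,"hand":0},
  {"ax":0,"ay":0,"az":0,"x":0,"y":0,"z":0,"hand":0},
])

```text
t: 4.82
ee_pos: [0.592, -0.0275, 0.2346]
orientation: [0.765, 0.644, 0.0, 0.0]
wrist_force: [-2.1, -0.2, 5.0]
width: -0.003
grip_force: 2.9
```

servo_tool([
  {"ax":0,"ay":0,"az":0,"x":0,"y":0,"z":-0.005,"hand":0},
  {"ax":0,"ay":0,"az":0,"x":0,"y":0,"z":0,"hand":0},
])

```text
t: 5.08
ee_pos: [0.592, -0.0275, 0.2345]
orientation: [0.765, 0.644, 0.001, 0.001]
wrist_force: [-3.8, -1.4, 9.4]
width: 0.002
grip_force: 4.7
```

Force rose to 9 N with no further motion at z = 0.2345, which is exactly the shut height. Now I'll lift off and go round to the gate, turning the tool.

servo_tool([
  {"ax":0,"ay":0,"az":0,"x":0,"y":0,"z":0.1,"hand":0},
  {"ax":0,"ay":0,"az":0.05,"x":-0.05,"y":0.01,"z":0.2,"hand":0},
  {"ax":0,"ay":0,"az":0.05,"x":-0.2,"y":0.05,"z":0.05,"hand":0},
  {"ax":0,"ay":0,"az":0.05,"x":-0.25,"y":0.07,"z":0,"hand":0},
  {"ax":0,"ay":0,"az":0.05,"x":-0.25,"y":0.07,"z":0,"hand":0},
])

```text
t: 5.7
ee_pos: [0.4405, 0.0134, 0.3022]
orientation: [0.526, 0.851, 0.0, -0.001]
wrist_force: [0.2, 0.6, 0.6]
width: -0.004
grip_force: 0.0
```

servo_tool([
  {"ax":0,"ay":0,"az":0.05,"x":-0.25,"y":0.07,"z":0,"hand":0},
  {"ax":0,"ay":0,"az":0.05,"x":0,"y":0,"z":-0.1,"hand":0},
  {"ax":0,"ay":0,"az":0.05,"x":0,"y":0,"z":-0.15,"hand":0},
  {"ax":0,"ay":0,"az":0.05,"x":0,"y":0,"z":-0.15,"hand":0},
  {"ax":0,"ay":0,"az":0.05,"x":0,"y":0,"z":0,"hand":0},
])

```text
t: 6.32
ee_pos: [0.3897, 0.027, 0.22]
orientation: [0.16, 0.987, -0.0, -0.003]
wrist_force: [-0.3, -0.6, -0.2]
width: 0.003
grip_force: 0.0
```

servo_tool([
  {"ax":0,"ay":0,"az":0.05,"x":0,"y":0,"z":0,"hand":0},
  {"ax":0,"ay":0,"az":0,"x":0,"y":0,"z":0,"hand":0},
])

```text
t: 6.58
ee_pos: [0.3917, 0.0269, 0.2222]
orientation: [0.086, 0.996, 0.0, -0.0]
wrist_force: [1.0, 0.5, -0.1]
width: 0.001
grip_force: 0.0
```

```bash
python3 - <<'E'
from h import *
from rig import bot
from scipy.spatial.transform import Rotation as Ro
s=bot.state();print(s["t"],ext(s["ee_pos"]),s["ee_pos"],Ro.from_quat(s["orientation"]).as_matrix()[:,0].round(3),s["wrist_force"].round(1) if hasattr(s["wrist_force"],'round') else s["wrist_force"])
print("to start",(world([-.205,0,.149])-s["ee_pos"])/.2)
for n in("top","scene"):
    p,d=bot.grab_frame(n);np.savez(f"pics/{n}2c.npz",p=p,d=d,**bot.get_calibration(n));cv2.imwrite(f"pics/{n}2.png",p[:,:,::-1])
p,W=cloud("pics/scene2c.npz")
E=np.stack([(W[...,:2]-O)@ex,(W[...,:2]-O)@ey,W[...,2]],-1)
m=(abs(E[...,0])<.06)&(abs(E[...,1])<.06)&(E[...,2]>.2)&(E[...,2]<.26);Q=E[m]
if len(Q)>20:print("lid z fit",len(Q),np.linalg.lstsq(np.c_[Q[:,:2],np.ones(len(Q))],Q[:,2],rcond=None)[0].round(4))
E
```

```text
6.575 [-0.2065  0.0006  0.2222] [0.39172801 0.0269359  0.22222658] [-0.985  0.171  0.001] [ 1.   0.5 -0.1]
to start [ 0.00693198 -0.00419014 -0.36613291]
lid z fit 1978 [-0.0008 -0.0039  0.2252]
```

View pics/scene2.png

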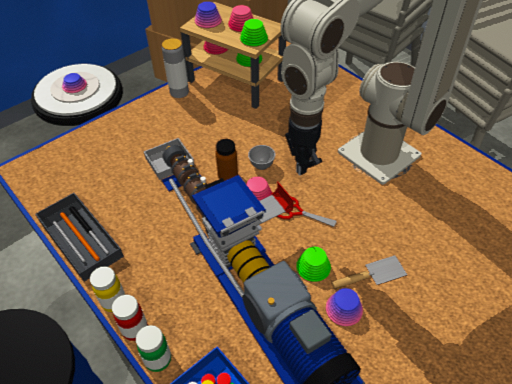

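The lid is flat (tilt about 0.004 rad). In the picture the gripper, near (305,160), stands in front of the gate. Next is descending and pushing.

servo_tool([
  {"ax":0,"ay":0,"az":0,"x":0,"y":0,"z":-0.13,"hand":0},
  {"ax":0,"ay":0,"az":0,"x":0,"y":0,"z":-0.13,"hand":0},
  {"ax":0,"ay":0,"az":0,"x":0,"y":0,"z":-0.11,"hand":0},
  {"ax":0,"ay":0,"az":0,"x":0.05,"y":-0.009,"z":0,"hand":0},
  {"ax":0,"ay":0,"az":0,"x":0.05,"y":-0.009,"z":0,"hand":0},
])

```text
t: 7.3
ee_pos: [0.4137, 0.023, 0.1494]
orientation: [0.085, 0.996, 0.0, 0.001]
wrist_force: [0.7, -0.6, 0.3]
width: -0.004
grip_force: 0.0
```

servo_tool([
  {"ax":0,"ay":0,"az":0,"x":0.04,"y":-0.007,"z":0,"hand":0},
  {"ax":0,"ay":0,"az":0,"x":0.04,"y":-0.007,"z":0,"hand":0},
  {"ax":0,"ay":0,"az":0,"x":0.04,"y":-0.007,"z":0,"hand":0},
  {"ax":0,"ay":0,"az":0,"x":0.04,"y":-0.007,"z":0,"hand":0},
  {"ax":0,"ay":0,"az":0,"x":0.04,"y":-0.007,"z":0,"hand":0},
])

```text
t: 7.92
ee_pos: [0.4524, 0.0159, 0.1485]
orientation: [0.085, 0.996, -0.0, -0.0]
wrist_force: [-2.5, 0.3, 1.9]
width: 0.005
grip_force: 1.8
```

```bash
python3 - <<'E'
from h import *
from rig import bot
s=bot.state();print(s["t"],ext(s["ee_pos"]),np.round(s["wrist_force"],1))
E
```

```text
7.925 [-0.1448  0.0003  0.1485] [-2.5  0.3  1.9]
```

servo_tool([
  {"ax":0,"ay":0,"az":0,"x":0.03,"y":-0.005,"z":0,"hand":0},
  {"ax":0,"ay":0,"az":0,"x":0.02,"y":-0.0035,"z":0,"hand":0},
  {"ax":0,"ay":0,"az":0,"x":0.01,"y":-0.002,"z":0,"hand":0},
  {"ax":0,"ay":0,"az":0,"x":0.01,"y":-0.002,"z":0,"hand":0},
  {"ax":0,"ay":0,"az":0,"x":0.005,"y":-0.001,"z":0,"hand":0},
])

```text
t: 8.55
ee_pos: [0.4671, 0.0133, 0.1485]
orientation: [0.085, 0.996, 0.0, -0.0]
wrist_force: [-3.2, 0.8, 1.5]
width: -0.001
grip_force: 1.5
```

servo_tool([
  {"ax":0,"ay":0,"az":0,"x":0.005,"y":-0.001,"z":0,"hand":0},
  {"ax":0,"ay":0,"az":0,"x":0.005,"y":-0.001,"z":0,"hand":0},
  {"ax":0,"ay":0,"az":0,"x":0,"y":0,"z":0,"hand":0},
])

```text
t: 8.93
ee_pos: [0.4692, 0.013, 0.1485]
orientation: [0.085, 0.996, 0.0, 0.0]
wrist_force: [-2.4, 1.1, 0.8]
width: 0.002
grip_force: 1.3
```

servo_tool([
  {"ax":0,"ay":0,"az":0,"x":0.005,"y":-0.001,"z":0,"hand":0},
  {"ax":0,"ay":0,"az":0,"x":0.005,"y":-0.001,"z":0,"hand":0},
  {"ax":0,"ay":0,"az":0,"x":0,"y":0,"z":0,"hand":0},
])

```text
t: 9.3
ee_pos: [0.4694, 0.0129, 0.1485]
orientation: [0.085, 0.996, 0.0, -0.002]
wrist_force: [-8.1, 2.8, 5.6]
width: 0.003
grip_force: 4.0
```

It reached the hard stop: the motion ended with the face at x ≈ -117 mm and 8 N. I'll back off, lift and check.

servo_tool([
  {"ax":0,"ay":0,"az":0,"x":-0.05,"y":0.009,"z":0,"hand":0},
  {"ax":0,"ay":0,"az":0,"x":-0.2,"y":0.035,"z":0,"hand":0},
  {"ax":0,"ay":0,"az":0,"x":-0.25,"y":0.04,"z":0.1,"hand":0},
  {"ax":0,"ay":0,"az":0,"x":-0.1,"y":0.02,"z":0.2,"hand":0},
  {"ax":0,"ay":0,"az":0,"x":0,"y":0,"z":0,"hand":0},
])

```text
t: 9.93
ee_pos: [0.3525, 0.0335, 0.2113]
orientation: [0.085, 0.996, 0.0, 0.004]
wrist_force: [0.1, -1.0, 1.1]
width: 0.0
grip_force: 0.0
```

servo_tool([
  {"ax":0,"ay":0,"az":0,"x":0,"y":0,"z":0,"hand":0},
])

```text
t: 10.05
ee_pos: [0.352, 0.0332, 0.2086]
orientation: [0.085, 0.996, 0.0, 0.001]
wrist_force: [0.5, -0.3, -0.2]
width: -0.0
grip_force: 0.0
```

```bash
python3 - <<'E'
from h import *
from rig import bot
for n in("top","scene"):
    p,d=bot.grab_frame(n);np.savez(f"pics/{n}3c.npz",p=p,d=d,**bot.get_calibration(n));cv2.imwrite(f"pics/{n}3.png",p[:,:,::-1])
    p,W=cloud(f"pics/{n}3c.npz");r,g,b=p[...,0],p[...,1],p[...,2]
    E=np.stack([(W[...,:2]-O)@ex,(W[...,:2]-O)@ey,W[...,2]],-1)
    Q=E[(r>g+60)&(r>b+60)&(abs(E[...,2]-.155)<.02)&(abs(E[...,0]+.13)<.05)&(abs(E[...,1])<.06)]
    if len(Q):print(n,"gate",len(Q),np.percentile(Q[:,0],[1,5,50]).round(4))
    Q=E[(abs(E[...,0])<.06)&(abs(E[...,1])<.06)&(E[...,2]>.2)&(E[...,2]<.26)]
    print("lid fit",len(Q),np.linalg.lstsq(np.c_[Q[:,:2],np.ones(len(Q))],Q[:,2],rcond=None)[0].round(4))
    q=np.load(f"pics/{n}0c.npz")["p"].astype(int);print(n)
E
```

```text
top gate 52 [-0.1167 -0.1165 -0.1151]
lid fit 3665 [0.     0.0033 0.2242]
top
scene gate 187 [-0.1161 -0.1149 -0.1127]
lid fit 1996 [-0.0028 -0.0066  0.2251]
scene
```

View pics/top3.png

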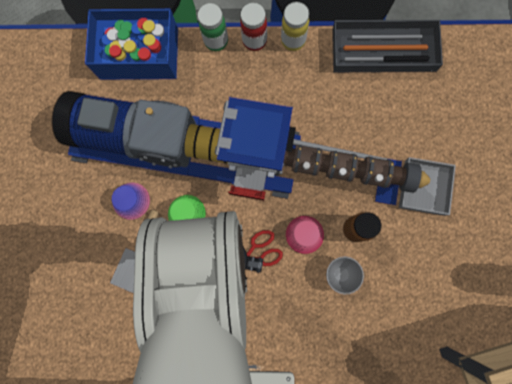

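The top view shows the lid flat on the rim at (255,133) and the gate home at (250,190). The pots, jar, bowl and scissors are where they started, and the arm touches nothing.

```bash
python3 -c "
from rig import bot
print(bot.sign_off())"
```

```text
the job is handed in; nothing more can be done
None
```

The gate is fully home and the lid lies flat on the rim; none of the loose items I could see in the last picture had moved (the arm hid the scraper), and the job was handed in at about 10 s with no verdict shown.

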